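Third hand for fitting a drawer runner

ROBOT

A 7-joint arm with a two-finger parallel gripper is mounted at the origin on the work surface. World frame = base frame: x ahead of the robot, y to its left, z up, the work surface at z = 0. Lengths are in m, angles in rad, forces in N, time in s.
With the tool pointing down it reaches from about 0.4 to 0.85 m from the base axis. Payload 10.4 kg.
Tool frame: the origin (TCP) lies on the mounting face of the last link; the fingertips stand r.tips_ahead ahead of it and the grasp point (between the pads) lies 164 mm ahead of it (r.tips_ahead is the distance from the TCP to the fingertips, in m); z points along the fingers, y is the line along which they close (so a half turn about z gives the same grasp; the last joint's range is limited). The gripper opens to 87 mm and grips with 3 to 60 N. Pads are 19 mm wide; open, the fingers measure 117 mm over their backs; the gripper's body (75 mm by 190 mm) begins 51 mm behind the grasp point.
Start: joints at [-1.313, 0.332, -0.065, 1.46, 0.022, 1.35, -0.088], TCP at [0.173, 0.601, 0.405] pointing down, gripper open.
Joint ranges: [-2.6, 2.6], [-0.5, 2.12], [-1.47, 1.34], [0.16, 2.42], [-1.27, 4.41], [0.06, 2.06], [-2.6, 2.6]. Speed limits (rad/s): [2.22, 2.22, 2.79, 2.79, 3.14, 3.14, 3.14].

INTERFACE

Orientations are given as a unit quaternion [x, y, z, w].
In Python, from bench import telemetry, imaging, job, r gives the robot as it stands.
- The arm moves only by the tool move_arm, never from a script. Its argument "steps" is a list of rows, each an object of numbers: "dx", "dy", "dz": the shift along the tool's x, y, z in cm; "spin": the turn about the tool's z in rad. In form: [{"dx": .., "dy": .., "dz": .., "spin": ..}, ...]. A call has 1 to 12 rows; each row shifts and turns the commanded pose from where the row before left it, along the tool's axes as they then stand; what a row does not reach is not made up. A row lasts 1/10 s, in which the tool goes at most 50 mm and 8.59 degrees, less where a joint would pass 70% of its speed; a pose out of reach is approached as far as the arm can. A call with a gripper value outside its range is refused whole. "claw" is the finger opening in cm, from 0 to 8.7, set as the call begins (left out, the last holds). The fingers move at their own pace and stop on an object; "squeeze" is the grip in N (left out, the last holds). Time passes only in rows, so rows that do not move let the fingers close. It gives the time, the measured TCP pose, the force, the opening and the grip force at its end, in the units of the state.
- telemetry.read_state(): the state, without advancing time (a new reading comes with each control period).
- imaging.camera(name): name is "side" or "top" or "wrist"; returns a dict with "img" (400x640x3 uint8, red, green, blue), "camera_matrix" (3x3 intrinsics, pixels), "D" ([k1, k2, p1, p2, k3] as OpenCV has them; the pictures are not rectified), "R" (3x3) and "t" (3): a world point X has camera coordinates R X + t. Camera axes: x right, y down, z forward; pixel columns grow to the right and rows downward; lengths in m; the calibration is good to about 2 mm. A picture is of the moment at which its call begins. There is no depth.
- job.close_job(): hands the job in; it is judged then, once.
The state is a dict: "time": time; "joint_positions": joint angles; "joint_vel": joint speeds; "joint_torque": joint torques, N m; "ee_pos": TCP position; "eef_rot": TCP orientation; "ft_force": force on the tool from outside, world axes, zero at the start; "torque": the same for the moment, N m; "width": finger opening in m; "grip_force": force on a finger pad.
Only numpy, scipy, OpenCV 4.12 (cv2) and the standard library are available. Lean on these libraries where they do the work, as an engineer would, in place of code of your own. Each camera call takes 0.05 s, during which the arm holds its last target. There are 200 camera calls.

TASK

For the new drawer unit, take the short drawer runner from the counter and lay it flat, channel side up, on the dark side panel, its open front end up against the plywood lip and its long edge snug along the plywood spacer. Then be my third hand while I drive the screws: push the runner squarely against the spacer so that it bears there with a steady 5 to 15 newtons (aim for 10), and finish while still pushing - do not let go. Leave the other tools and fittings where they are.

Things in the scene. Friction and masses are not known exactly. Their poses are not given: they have to be found in the camera images.
- runner: the short drawer runner, loose: a closed ball-bearing slide of bright steel, a flat bar 250 long (y), 45.5 wide (x), 12.7 high, sides upright, 0.2 to 0.4 kg. Starts lying on the counter, channel side up, its yaw anywhere from -1.2 to 2.4 rad (0: parallel to its seat). Origin: centre of its underside; z up, +y to its rear end, which a black plastic buffer closes; the front end (-y) is an open channel mouth
- runner_front (a point): middle of the runner's front end, at its underside (125 mm from its origin along -y); a thin black release lever lies flat in the channel at the other, rear end. On the panel, friction takes 1 to 4 N of a push on the runner
- panel: dark veneered side panel lying flat, fixed, on two bearers: 320 (x) by 300 (y) by 18 thick; origin on the counter under its centre, z up; upper face 48 mm above the counter; front edge at y = -150 mm. Spacer, lip and two clamps are rigidly fixed on it. Its place varies by some 10 cm, its yaw from -0.25 to 0.15 rad
- corner (a point): inside corner of the plywood jig, at the panel's upper face (70, -147, 48 mm in the panel's frame, axes as the panel's): the spacer's face runs from here along +y (facing -x), the lip's face along -x (facing +y). Runner seated: its axes parallel to these, its origin 22.8 mm to -x and 125 mm to +y of this point, at the same height
- spacer: plywood spacer clamped on the panel's upper face along its far (+x) side: 90 (x) by 310 (y) by 18 thick; origin: centre of its underside; its -x face, 45 mm from the origin, is the one to push against. Two F-clamps stand on it, 83 mm to -y and 137 mm to +y of the seated runner's middle, up to 180 mm above the counter, 40 mm or more behind that face
- lip: plywood batten along the panel's front (-y) edge, the end stop: 210 long (x), 22 wide (y), standing 22 mm above the panel; it reaches 120 mm in front of the spacer's face; its origin lies at panel height in its +y face, the face that the runner's front end meets
- long_runner: bystander: a like runner, but 400 mm long, lying on the counter farther back on the left; not wanted
- drill: bystander: cordless drill standing on its battery, 205 mm high, on the right
- tape: bystander: tape measure, 68 by 36 by 62 mm high, on the panel's near part (at about -110, 100 mm from the panel's origin)
- pencil: bystander: flat carpenter's pencil, 165 mm long, 8 mm thick, on the panel's near part, along its near edge
- square: bystander: try square, 155 by 110 mm, 14 mm thick, on the counter beside the robot, on the left
- mallet: bystander: rubber mallet lying on the counter, far right
- screw_tub: bystander: small open tin of screws, 60 by 80 by 28 mm high, standing on top of the spacer between the clamps, 10 mm or more behind its face
- pull: bystander: dark bar pull, 192 mm long, 35 mm high, on the counter on the right, near the robot

How it is judged:
By the outcome, as a careful person would: the job done as asked, in the order asked, and still so for the second after the job is handed in, while the arm keeps its last pose, push and grip.
It also fails if it takes over 51 s, if anything falls off the work surface, if the arm or the gripper's body presses on something with over 40 N, if the wrist force passes 120 N, or if a joint passes its speed limit or range.

## Working session

There is one attempt and no reset: what is moved stays moved. The work goes in short steps, Python scripts to look and compute and a tool call to move; the robot and the scene stay as the last step left them, time stands still between calls to the robot, and variables do not carry over. Pictures are saved under pics/ and viewed, at most 10 in all, crops included, and the job is handed in when it is done.

Besides the shell and the picture viewer there is one more tool, called by a JSON object that holds its "name" and its "arguments". move_arm: Moves the arm, as the interface text tells. Its arguments: {"type":"object","properties":{"steps":{"type":"array","items":{"type":"object","properties":{"dx":{"type":"number"},"dy":{"type":"number"},"dz":{"type":"number"},"spin":{"type":"number"}}}},"claw":{"type":"number"},"squeeze":{"type":"number"}},"required":["steps"]}

```bash
mkdir -p pics; ls; python3 - <<'E'
from bench import telemetry, imaging, job, r
import cv2,pickle
s=telemetry.read_state()
print(s['time'],s['ee_pos'],s['eef_rot'],s['width'],r.tips_ahead,s['ft_force'])
d={}
for n in ('top','side'):
    c=imaging.camera(n); d[n]=c
    cv2.imwrite(f'pics/{n}0.png',c['img'][:,:,::-1])
    print(n,c['camera_matrix'],c['D'],c['R'],c['t'])
pickle.dump(d,open('cams.pkl','wb'))
E
```

```text
pics
0.0 [0.17317567 0.6003888  0.40393992] [ 1.39940626e-01  9.90159631e-01 -7.22799887e-04 -6.30107593e-05] 0.08693112840584737 0.1822 [ 0.28219288 -1.21133253  0.36398814]
top [[374.48926469   0.         323.50194927]
 [  0.         374.48926469 199.42281568]
 [  0.           0.           1.        ]] [-0.02833381  0.          0.          0.          0.        ] [[-0.00403962 -0.9998548  -0.01655451]
 [-0.98982512  0.00635262 -0.1421474 ]
 [ 0.14223193  0.01581185 -0.98970706]] [-0.05824668  0.50512449  1.27682183]
side [[488.42590127   0.         316.26554653]
 [  0.         488.42590127 210.30836065]
 [  0.           0.           1.        ]] [0.01640117 0.         0.         0.         0.        ] [[ 0.9384734  -0.34456098 -0.02335404]
 [-0.23405142 -0.58484036 -0.77664772]
 [ 0.25394412  0.73432927 -0.62950211]] [-0.48806088  0.11016122  1.25310749]
```

View pics/top0.png

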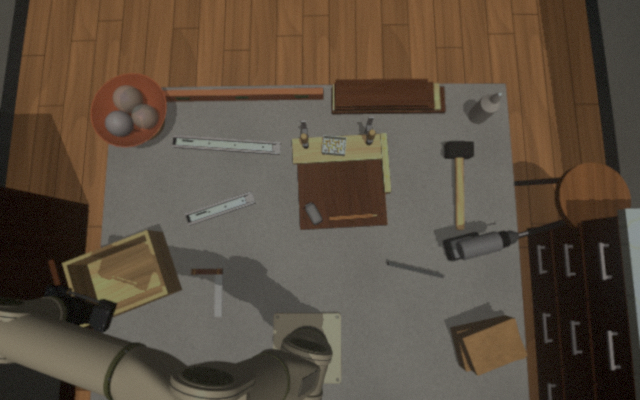

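View pics/side0.png

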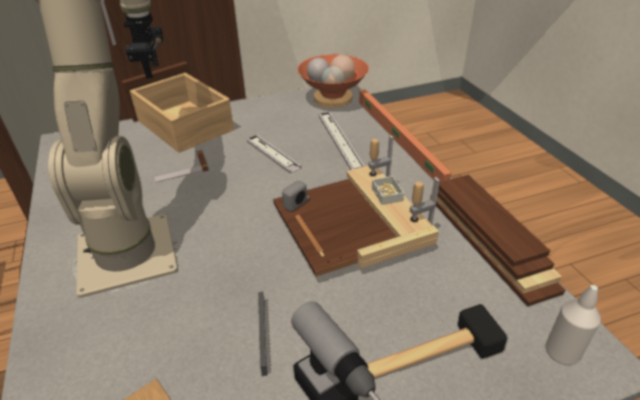

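The top view shows the short runner at about (220,207), the panel at about (342,190), the spacer along the top at y≈148 and the lip on the right at x≈387. I'll enlarge both regions.

```bash
python3 - <<'E'
import pickle,cv2,numpy as np
d=pickle.load(open('cams.pkl','rb'))
I=d['top']['img'][:,:,::-1]
a=cv2.resize(I[180:240,175:275],None,fx=8,fy=8,interpolation=cv2.INTER_CUBIC)[:300*1]
a=cv2.resize(I[185:235,175:275],None,fx=5,fy=5,interpolation=cv2.INTER_CUBIC)
b=cv2.resize(I[120:190,290:400],None,fx=5,fy=5,interpolation=cv2.INTER_CUBIC)
o=np.zeros((600,550,3),np.uint8);o[:250,:500]=a;o[250:600]=b
o=cv2.convertScaleAbs(o,alpha=1.5)
cv2.imwrite('pics/crop0.png',o)
E
```

```text
(no output)
```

View pics/crop0.png

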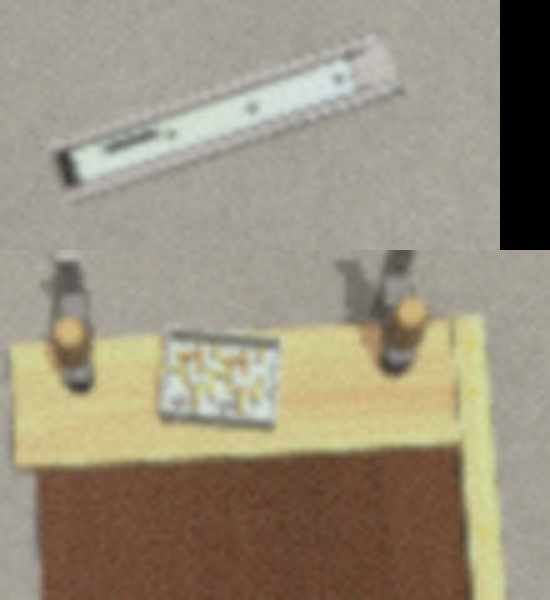

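```bash
cat > h.py <<'E'
import cv2,numpy as np
def px2w(c,uv,z):
    uv=np.array(uv,float).reshape(-1,1,2)
    n=cv2.undistortPoints(uv,c['camera_matrix'],c['D']).reshape(-1,2)
    R,t=np.array(c['R']),np.array(c['t']); C=-R.T@t
    d=np.c_[n,np.ones(len(n))]@R
    return C+d*((z-C[2])/d[:,2])[:,None]
E
python3 - <<'E'
import pickle,numpy as np
from h import *
d=pickle.load(open('cams.pkl','rb'));c=d['top']
print('C',-c['R'].T@c['t'])
f=lambda p,oy,ox,y0:[((u+.5)/5-.5+ox,(v-y0+.5)/5-.5+oy) for u,v in p]
r=px2w(c,f([(55,150),(70,202),(375,36),(403,90)],185,175,0),.0127)
print(r)
rear=(r[0]+r[1])/2;fr=(r[2]+r[3])/2;m=(rear+fr)/2
v=rear-fr;print('runner mid',m,'len',np.linalg.norm(v),'yaw',np.arctan2(-v[0],v[1]))
v=r[0]-r[2];print(np.arctan2(-v[0],v[1])); v=r[1]-r[3];print(np.arctan2(-v[0],v[1]))
s=px2w(c,f([(15,467),(460,444)],120,290,250),.066)
l=px2w(c,f([(455,318),(473,600)],120,290,250),.070)
print('spacer',s,'lip',l)
v=s[0]-s[1];print('yaw',np.arctan2(-v[0],v[1]),np.linalg.norm(v));v=l[0]-l[1];print(np.arctan2(v[1],v[0]))
E
```

```text
C [ 0.31814478 -0.081636    1.33451747]
[[0.45635879 0.43367385 0.0127    ]
 [0.41903514 0.42104679 0.0127    ]
 [0.5374765  0.20491213 0.0127    ]
 [0.49819349 0.18382545 0.0127    ]]
runner mid [0.47776598 0.31086456 0.0127    ] len 0.24638822112403083 yaw 0.3312772095225356
0.34076230451968265
0.3220713519594067
spacer [[ 0.62909502  0.04558871  0.066     ]
 [ 0.64303032 -0.26367547  0.066     ]] lip [[ 0.73254948 -0.26207932  0.07      ]
 [ 0.53245688 -0.26906066  0.07      ]]
yaw 0.04502906465870334 0.30957797435289175
0.03487640033108787
```

{"name": "move_arm", "arguments": {"steps": [{"dx": -3.1, "dy": -1.6, "dz": 0.4}, {"dx": -3.1, "dy": -1.6, "dz": 0.4}, {"dx": -3.1, "dy": -1.6, "dz": 0.4}, {"dx": -3.1, "dy": -1.6, "dz": 0.4}, {"dx": -3.1, "dy": -1.6, "dz": 0.4}, {"dx": -3.1, "dy": -1.6, "dz": 0.4}, {"dx": -3.1, "dy": -1.6, "dz": 0.4}, {"dx": -3.1, "dy": -1.6, "dz": 0.4}, {"dx": -3.1, "dy": -1.6, "dz": 0.4}, {"dx": -3.1, "dy": -1.6, "dz": 0.4}, {"dx": -3.1, "dy": -1.6, "dz": 0.4}, {"dx": -3.1, "dy": -1.6, "dz": 0.4}]}}

```text
$.steps[0]: bad value
```

{"name": "move_arm", "arguments": {"steps": [{"spin": 0.14}, {"spin": 0.14}, {"spin": 0.14}, {"spin": 0.14}, {"spin": 0.14}, {"spin": 0.13}, {"spin": 0.13}, {"spin": 0}]}}

```text
$.steps[0]: bad value
```

```bash
cat >> h.py <<'E'
import pickle
def snap(n,name,alpha=1.5):
    from bench import imaging
    c=imaging.camera(n); pickle.dump(c,open(name+'.pkl','wb'))
    cv2.imwrite(f'pics/{name}.png',cv2.convertScaleAbs(c['img'][:,:,::-1],alpha=alpha)); return c
def st():
    from bench import telemetry
    s=telemetry.read_state(); q=s['eef_rot']
    from scipy.spatial.transform import Rotation as Ro
    M=Ro.from_quat(q).as_matrix()
    print('t',s['time'],'p',np.round(s['ee_pos'],4),'yang',np.arctan2(M[1,1],M[0,1]).round(4),'F',np.round(s['ft_force'],2),'T',np.round(s['torque'],2),'w',s['width'],'g',s['grip_force'],'q',np.round(s['joint_positions'],2))
    return s,M
def plan(target,yang):
    s,M=st(); d=M.T@(np.array(target)-s['ee_pos']); a=np.arctan2(M[1,1],M[0,1])
    sp=(a-yang+np.pi/2)%np.pi-np.pi/2
    print('shift cm',np.round(d*100,2),'spin',round(sp,3))
E
python3 - <<'E'
from h import *
plan((.478,.311,.30),.333)
c=snap('wrist','w1');print(-c['R'].T@c['t'])
E
```

```text
t 0.1 p [0.1731 0.6004 0.404 ] yang 1.2901 F [-0.01 -0.39 -0.22] T [ 0.04 -0.05 -0.02] w 0.08699244457376545 g 0.0 q [-1.31  0.33 -0.06  1.46  0.02  1.35 -0.09]
shift cm [-37.31 -19.35  10.43] spin 0.957
[0.10465598 0.61926206 0.3849403 ]
```

View pics/w1.png

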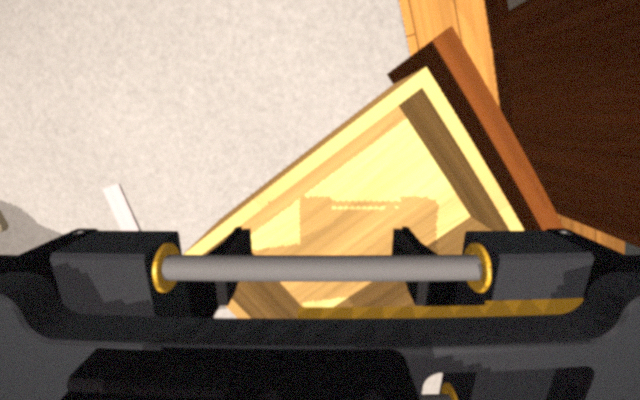

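The moves were refused, probably because every row needs all four keys, so this picture shows only the crate under the start pose. I'll resend them with full rows.

{"name": "move_arm", "arguments": {"steps": [{"dx": -3.1, "dy": -1.6, "dz": 0.4, "spin": 0}, {"dx": -3.1, "dy": -1.6, "dz": 0.4, "spin": 0}, {"dx": -3.1, "dy": -1.6, "dz": 0.4, "spin": 0}, {"dx": -3.1, "dy": -1.6, "dz": 0.4, "spin": 0}, {"dx": -3.1, "dy": -1.6, "dz": 0.4, "spin": 0}, {"dx": -3.1, "dy": -1.6, "dz": 0.4, "spin": 0}, {"dx": -3.1, "dy": -1.6, "dz": 0.4, "spin": 0}, {"dx": -3.1, "dy": -1.6, "dz": 0.4, "spin": 0}, {"dx": -3.1, "dy": -1.6, "dz": 0.4, "spin": 0}, {"dx": -3.1, "dy": -1.6, "dz": 0.4, "spin": 0}, {"dx": -3.1, "dy": -1.6, "dz": 0.4, "spin": 0}, {"dx": -3.1, "dy": -1.6, "dz": 0.4, "spin": 0}]}}

```text
time: 1.35
ee_pos: [0.4782, 0.3118, 0.3565]
eef_rot: [0.14, 0.99, -0.0, -0.0]
ft_force: [-0.3, 0.4, -0.0]
width: 0.0869
grip_force: 0.0
```

{"name": "move_arm", "arguments": {"steps": [{"dx": 0, "dy": 0, "dz": 0, "spin": 0.14}, {"dx": 0, "dy": 0, "dz": 0, "spin": 0.14}, {"dx": 0, "dy": 0, "dz": 0, "spin": 0.14}, {"dx": 0, "dy": 0, "dz": 0, "spin": 0.14}, {"dx": 0, "dy": 0, "dz": 0, "spin": 0.14}, {"dx": 0, "dy": 0, "dz": 0, "spin": 0.13}, {"dx": 0, "dy": 0, "dz": 0, "spin": 0.13}, {"dx": 0, "dy": 0, "dz": 0, "spin": 0}]}}

```text
time: 2.15
ee_pos: [0.4773, 0.313, 0.3565]
eef_rot: [0.582, 0.813, -0.0, -0.0]
ft_force: [-0.6, -0.8, 0.1]
width: 0.0867
grip_force: 0.0
```

```bash
python3 - <<'E'
from h import *
plan((.478,.311,.30),.333)
c=snap('wrist','w2',1.0);print(-c['R'].T@c['t'])
P=np.array([.478,.311,.0127]);a=.333
ux=np.array([np.cos(a),np.sin(a),0]);uy=np.array([-np.sin(a),np.cos(a),0])
for sx in(-1,1):
  for sy in(-.5,0,1):
    X=P+sx*.02275*ux+sy*.125*uy
    print(sx,sy,cv2.projectPoints(X[None],cv2.Rodrigues(c['R'])[0],c['t'],c['camera_matrix'],c['D'])[0].ravel().round(1))
E
```

```text
t 2.15 p [0.4773 0.313  0.3565] yang 0.328 F [-0.59 -0.78  0.09] T [-0.12  0.03  0.07] w 0.08665922710275838 g 0.0 q [-0.91  0.24  0.29  1.69 -0.07  1.22 -0.27]
shift cm [-0.21  0.    5.65] spin -0.005
[0.45487094 0.38016945 0.33740881]
-1 -0.5 [302.9 236.5]
-1 0 [301.6 186.7]
-1 1 [298.9  72. ]
1 -0.5 [340.  236.3]
1 0 [340.6 186.5]
1 1 [341.8  71.7]
```

View pics/w2.png

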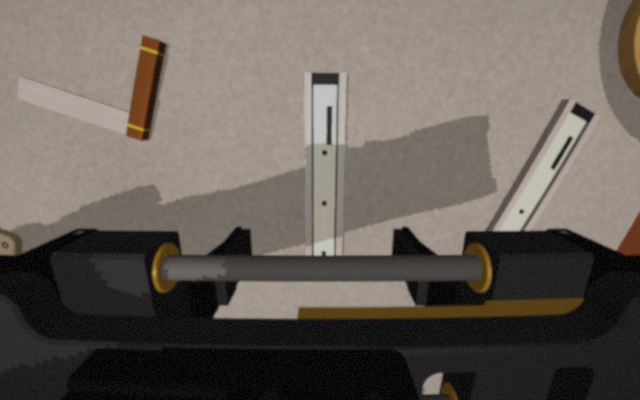

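The runner's centre is at column ~326 at its rear end (row 72) and ~324 near row 236. That is about 4 mm to +ux of my estimate, with yaw ≈ 0.317.

```bash
python3 - <<'E'
from h import *
plan((.4818,.3123,.187),.317)
E
```

```text
t 2.2 p [0.4773 0.313  0.3565] yang 0.3329 F [ 0.34 -0.81  0.26] T [-0.08  0.02  0.01] w 0.08701579687855086 g 0.0 q [-0.91  0.24  0.29  1.69 -0.07  1.22 -0.27]
shift cm [-0.21  0.41 16.95] spin 0.016
```

{"name": "move_arm", "arguments": {"steps": [{"dx": -0.2, "dy": 0.4, "dz": 0, "spin": 0.016}, {"dx": 0, "dy": 0, "dz": 2.5, "spin": 0}, {"dx": 0, "dy": 0, "dz": 2.5, "spin": 0}, {"dx": 0, "dy": 0, "dz": 2.5, "spin": 0}, {"dx": 0, "dy": 0, "dz": 2.5, "spin": 0}, {"dx": 0, "dy": 0, "dz": 2.5, "spin": 0}, {"dx": 0, "dy": 0, "dz": 2, "spin": 0}, {"dx": 0, "dy": 0, "dz": 1.5, "spin": 0}, {"dx": 0, "dy": 0, "dz": 0.9, "spin": 0}, {"dx": 0, "dy": 0, "dz": 0, "spin": 0}]}}

```text
time: 3.2
ee_pos: [0.4817, 0.3122, 0.1869]
eef_rot: [0.588, 0.809, -0.001, -0.0]
ft_force: [-0.1, 0.4, -0.6]
width: 0.087
grip_force: 0.0
```

{"name": "move_arm", "arguments": {"steps": [{"dx": 0, "dy": 0, "dz": 0, "spin": 0}, {"dx": 0, "dy": 0, "dz": 0, "spin": 0}, {"dx": 0, "dy": 0, "dz": 0, "spin": 0}, {"dx": 0, "dy": 0, "dz": 0, "spin": 0}, {"dx": 0, "dy": 0, "dz": 0, "spin": 0}, {"dx": 0, "dy": 0, "dz": 0, "spin": 0}, {"dx": 0, "dy": 0, "dz": 0, "spin": 0}, {"dx": 0, "dy": 0, "dz": 0, "spin": 0}], "claw": 3.5, "squeeze": 30}}

```text
time: 4.0
ee_pos: [0.4818, 0.3124, 0.1878]
eef_rot: [0.588, 0.809, -0.0, -0.0]
ft_force: [-2.2, -0.5, 2.1]
width: 0.045
grip_force: 30.0
```

{"name": "move_arm", "arguments": {"steps": [{"dx": 0, "dy": 0, "dz": -1, "spin": 0}, {"dx": 0, "dy": 0, "dz": -2, "spin": 0}, {"dx": 0, "dy": 0, "dz": -3, "spin": 0}, {"dx": 0, "dy": 0, "dz": -3, "spin": 0}, {"dx": 0, "dy": 0, "dz": -3, "spin": 0}, {"dx": 0, "dy": 0, "dz": -2, "spin": 0}, {"dx": 0, "dy": 0, "dz": 0, "spin": 0.09}, {"dx": 0, "dy": 0, "dz": 0, "spin": 0.09}, {"dx": 0, "dy": 0, "dz": 0, "spin": 0.09}, {"dx": 0, "dy": 0, "dz": 0, "spin": 0}]}}

```text
time: 5.0
ee_pos: [0.4817, 0.3122, 0.3281]
eef_rot: [0.692, 0.722, -0.0, -0.0]
ft_force: [0.5, -0.6, -2.9]
width: 0.0451
grip_force: 30.0
```

```bash
python3 - <<'E'
from h import *
plan((.58,-.126,.32),.042)
E
```

```text
t 5.0 p [0.4817 0.3122 0.3281] yang 0.0424 F [ 0.49 -0.57 -2.86] T [-0.08  0.01  0.02] w 0.04506721202192957 g 29.991171061992645 q [-0.93  0.28  0.33  1.72 -0.1   1.16 -0.53]
shift cm [-44.2    7.96   0.81] spin 0.0
```

{"name": "move_arm", "arguments": {"steps": [{"dx": -2, "dy": 0.4, "dz": 0, "spin": 0}, {"dx": -4, "dy": 0.7, "dz": 0, "spin": 0}, {"dx": -4, "dy": 0.7, "dz": 0, "spin": 0}, {"dx": -4, "dy": 0.7, "dz": 0, "spin": 0}, {"dx": -4, "dy": 0.7, "dz": 0, "spin": 0}, {"dx": -4.5, "dy": 0.8, "dz": 0, "spin": 0}, {"dx": -4.5, "dy": 0.8, "dz": 0, "spin": 0}, {"dx": -4.5, "dy": 0.8, "dz": 0, "spin": 0}, {"dx": -4.5, "dy": 0.8, "dz": 0, "spin": 0}, {"dx": -4, "dy": 0.8, "dz": 0, "spin": 0}, {"dx": -3, "dy": 0.7, "dz": 0, "spin": 0}, {"dx": -1.2, "dy": 0, "dz": 0, "spin": 0}]}}

```text
time: 6.2
ee_pos: [0.5801, -0.1294, 0.328]
eef_rot: [0.692, 0.722, -0.001, 0.001]
ft_force: [-0.3, -0.1, -2.9]
width: 0.0451
grip_force: 30.0
```

{"name": "move_arm", "arguments": {"steps": [{"dx": 0, "dy": 0, "dz": 0, "spin": 0}, {"dx": 0, "dy": 0, "dz": 0, "spin": 0}]}}

```text
time: 6.4
ee_pos: [0.5802, -0.1244, 0.3276]
eef_rot: [0.691, 0.723, 0.0, -0.001]
ft_force: [-0.2, 0.7, -3.3]
width: 0.0448
grip_force: 30.0
```

```bash
python3 - <<'E'
from h import *
plan((.58,-.126,.30),.042)
w=snap('wrist','w3',1.4); t=snap('top','t3',1.6); s=snap('side','s3',1.3)
from cv2 import imread,resize
I=lambda n:cv2.imread(f'pics/{n}.png')
o=np.zeros((600,640,3),np.uint8)
o[:240]=I('w3')[20:260]
o[240:600]=resize(I('s3')[150:285,230:470],(640,360),interpolation=cv2.INTER_CUBIC)
cv2.imwrite('pics/m3.png',o)
E
```

```text
t 6.4 p [ 0.5802 -0.1244  0.3276] yang 0.0461 F [-0.19  0.74 -3.25] T [-0.04  0.08 -0.01] w 0.0448248663707133 g 29.989696741104126 q [-0.34  0.35  0.58  1.67 -0.21  1.18  0.34]
shift cm [-0.16 -0.02  2.76] spin 0.004
```

View pics/m3.png

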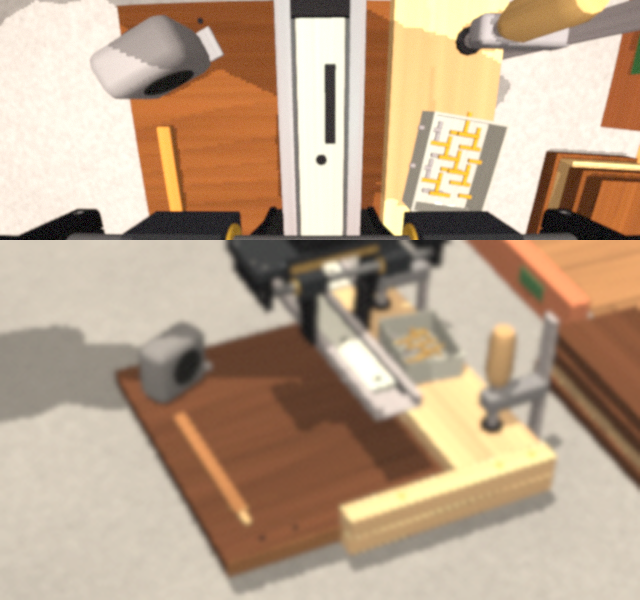

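```bash
python3 - <<'E'
from h import *
L=lambda n:pickle.load(open(n+'.pkl','rb'))
w,s=L('w3'),L('s3')
t=pickle.load(open('cams.pkl','rb'))['top']
g=lambda p:[((u+.5)/5-.5+290,(v-250+.5)/5-.5+120) for u,v in p]
def ln(a,n):
    v=a[0]-a[1];print(n,a[:,:2].round(4).tolist(),'ang',np.arctan2(v[1],v[0]).round(3))
ln(px2w(t,g([(15,467),(460,444)]),.048),'top spacer')
ln(px2w(t,g([(464,480),(473,600)]),.048),'top lip')
ln(px2w(w,[(390,20),(383,235)],.048),'wrist spacer')
ln(px2w(w,[(277,90),(278,200)],.0127+.3276-.1878),'wrist runner L')
ln(px2w(w,[(365,60),(360,200)],.0127+.3276-.1878),'wrist runner R')
ln(px2w(w,[(290,20),(349,20)],.0127+.3276-.1878),'wrist rear buffer')
h=lambda p:[((u+.5)/2.6667-.5+230,(v-240+.5)/2.6667-.5+150) for u,v in p]
ln(px2w(s,h([(447,468),(340,507)]),.070),'side lip top edge')
ln(px2w(s,h([(412,410),(372,417)]),.0127+.3276-.1878),'side runner front')
print('side C',-s['R'].T@s['t'])
# edges in top: contrast scan
I=cv2.cvtColor(t['img'],cv2.COLOR_RGB2GRAY)
print(I[140:170,[310,340,370]].T)
print(I[170:186:5,376:396])
E
```

```text
top spacer [[0.6335, 0.0474], [0.6476, -0.2663]] ang 1.616
top lip [[0.6217, -0.2684], [0.5362, -0.2723]] ang 0.046
wrist spacer [[0.6305, 0.0319], [0.643, -0.1575]] ang 1.637
wrist runner L [[0.5539, -0.038], [0.5549, -0.0971]] ang 1.587
wrist runner R [[0.5983, -0.0215], [0.6015, -0.0951]] ang 1.613
wrist rear buffer [[0.56, -0.0047], [0.589, -0.0035]] ang -3.097
side lip top edge [[0.6342, -0.261], [0.5238, -0.2722]] ang 0.101
side runner front [[0.5922, -0.2633], [0.5566, -0.2592]] ang -0.116
side C [ 0.16559627 -1.02393353  0.86299207]
[[133 136 133 130 130 132 128 130 127 128 132 134 129 130 129 128 129 130
  130 128 129 124 104  73  60  58  59  57  56  58]
 [129 132 129 139 139 140 136 128 121 113 117 131 136 120  87  90 120 130
  129 132 123  87  58  51  54  50  53  53  46  54]
 [ 78  87  68  56  77 110 127 124 123 122 125 125 128 129 131 132 131 134
  122  82  61  59  57  54  56  56  58  60  57  57]]
[[ 55  55  58  57  57  56  73 112 129 134 134 139 136 126 114 106 107 103
  107 107]
 [ 59  58  54  58  56  56  53  83 122 130 131 135 135 128 114 105 108 103
  104 105]
 [ 56  56  56  58  58  56  54  83 126 135 135 135 135 127 116 109 108 109
  108 108]
 [ 57  58  57  59  57  56  53  63  90 124 133 136 137 133 131 111 109 106
  109 108]]
```

```bash
python3 - <<'E'
from h import *
w=pickle.load(open('w3.pkl','rb'))
I=cv2.cvtColor(w['img'],cv2.COLOR_RGB2GRAY)
print(I[:24,[284,356]].T, I[:24,[310,330]].T)
print(px2w(w,[(320,r) for r in (0,5,10,15,20)],.1525).round(4)[:,:2])
E
```

```text
[[130 131 131 134 133 133 137 135 138 138 150 156 160 160 158 158 159 162
  161 160 161 160 160 159]
 [176 179 179 180 180 180 178 177 173 167 159 159 157 156 159 156 157 159
  158 157 158 158 158 158]] [[175 175 176 175 172 162 148 139 135 131 117  79  44  36  39  35  40  39
   35  34  38  39  33  34]
 [176 177 178 176 177 178 177 176 177 171 151 105  55  36  35  32  36  40
   30  38  32  38  35  38]]
[[ 5.744e-01  4.800e-03]
 [ 5.745e-01  2.600e-03]
 [ 5.746e-01  4.000e-04]
 [ 5.746e-01 -1.900e-03]
 [ 5.747e-01 -4.100e-03]]
```

```bash
python3 - <<'E'
from h import *
plan((.590,-.136,.2385),.048)
E
```

```text
t 6.55 p [ 0.5803 -0.1238  0.3277] yang 0.0471 F [ 0.39  0.04 -2.94] T [-0.12 -0.    0.08] w 0.04489130902323219 g 29.98968154191971 q [-0.34  0.35  0.58  1.67 -0.21  1.18  0.34]
shift cm [-1.27  0.91  8.92] spin -0.001
```

{"name": "move_arm", "arguments": {"steps": [{"dx": -0.6, "dy": 0.5, "dz": 0, "spin": 0}, {"dx": -0.6, "dy": 0.4, "dz": 0, "spin": 0}, {"dx": 0, "dy": 0, "dz": 1.5, "spin": 0}, {"dx": 0, "dy": 0, "dz": 2, "spin": 0}, {"dx": 0, "dy": 0, "dz": 2, "spin": 0}, {"dx": 0, "dy": 0, "dz": 1.5, "spin": 0}, {"dx": 0, "dy": 0, "dz": 1, "spin": 0}, {"dx": 0, "dy": 0, "dz": 0.6, "spin": 0}, {"dx": 0, "dy": 0, "dz": 0.3, "spin": 0}, {"dx": 0, "dy": 0, "dz": 0, "spin": 0}, {"dx": 0, "dy": 0, "dz": 0, "spin": 0}]}}

```text
time: 7.65
ee_pos: [0.59, -0.1374, 0.2394]
eef_rot: [0.691, 0.722, 0.0, 0.0]
ft_force: [-0.8, -0.4, -2.9]
width: 0.0445
grip_force: 30.0
```

{"name": "move_arm", "arguments": {"steps": [{"dx": 0, "dy": 0, "dz": 0.1, "spin": 0}, {"dx": 0, "dy": 0, "dz": 0.1, "spin": 0}, {"dx": 0, "dy": 0, "dz": 0, "spin": 0}]}}

```text
time: 7.95
ee_pos: [0.5897, -0.1373, 0.2368]
eef_rot: [0.691, 0.723, 0.0, -0.0]
ft_force: [0.9, 0.3, -2.0]
width: 0.0448
grip_force: 30.0
```

{"name": "move_arm", "arguments": {"steps": [{"dx": -0.2, "dy": 0, "dz": 0, "spin": 0}, {"dx": -0.2, "dy": 0, "dz": 0, "spin": 0}, {"dx": 0, "dy": 0, "dz": 0, "spin": 0}]}}

```text
time: 8.25
ee_pos: [0.5899, -0.1416, 0.2368]
eef_rot: [0.691, 0.722, 0.0, 0.0]
ft_force: [-0.3, 0.5, -3.4]
width: 0.0451
grip_force: 30.0
```

{"name": "move_arm", "arguments": {"steps": [{"dx": -0.1, "dy": 0, "dz": 0, "spin": 0}, {"dx": -0.1, "dy": 0, "dz": 0, "spin": 0}, {"dx": 0, "dy": 0, "dz": 0, "spin": 0}]}}

```text
time: 8.55
ee_pos: [0.5901, -0.1421, 0.2365]
eef_rot: [0.691, 0.723, 0.001, -0.001]
ft_force: [-0.1, 5.7, -1.5]
width: 0.0449
grip_force: 30.0
```

Fy reads 5.7 N, so the front end is touching the lip. I'll lower it onto the panel.

{"name": "move_arm", "arguments": {"steps": [{"dx": 0.05, "dy": 0, "dz": 0.1, "spin": 0}, {"dx": 0, "dy": 0, "dz": 0, "spin": 0}, {"dx": 0, "dy": 0, "dz": 0, "spin": 0}]}}

```text
time: 8.85
ee_pos: [0.5902, -0.142, 0.2359]
eef_rot: [0.691, 0.723, 0.001, -0.0]
ft_force: [-0.2, 5.2, 0.5]
width: 0.0451
grip_force: 30.0
```

{"name": "move_arm", "arguments": {"steps": [{"dx": 0, "dy": 0, "dz": 0.1, "spin": 0}, {"dx": 0, "dy": 0, "dz": 0, "spin": 0}, {"dx": 0, "dy": 0, "dz": 0, "spin": 0}]}}

```text
time: 9.15
ee_pos: [0.5903, -0.142, 0.2358]
eef_rot: [0.691, 0.723, 0.001, -0.0]
ft_force: [-5.1, 6.6, 10.4]
width: 0.045
grip_force: 30.0
```

{"name": "move_arm", "arguments": {"steps": [{"dx": 0, "dy": 0, "dz": -0.1, "spin": 0}, {"dx": 0, "dy": 0, "dz": 0, "spin": 0}]}}

```text
time: 9.35
ee_pos: [0.5902, -0.1419, 0.2359]
eef_rot: [0.691, 0.723, 0.001, -0.0]
ft_force: [-1.3, 6.0, 0.7]
width: 0.0446
grip_force: 30.0
```

{"name": "move_arm", "arguments": {"steps": [{"dx": 0, "dy": 0, "dz": 0, "spin": 0}, {"dx": 0, "dy": 0, "dz": 0, "spin": 0}, {"dx": 0, "dy": 0, "dz": 0, "spin": 0}, {"dx": 0, "dy": 0, "dz": 0, "spin": 0}], "claw": 5.7}}

```text
time: 9.75
ee_pos: [0.59, -0.1432, 0.2359]
eef_rot: [0.692, 0.722, -0.0, 0.0]
ft_force: [0.4, -0.2, 0.1]
width: 0.0564
grip_force: 0.0
```

{"name": "move_arm", "arguments": {"steps": [{"dx": 0, "dy": 0, "dz": -0.5, "spin": 0}, {"dx": 0, "dy": 0, "dz": -1, "spin": 0}, {"dx": 0, "dy": 0, "dz": -2, "spin": 0}, {"dx": 0, "dy": 0, "dz": -1, "spin": 0}, {"dx": 0, "dy": 0, "dz": 0, "spin": 0}]}}

```text
time: 10.25
ee_pos: [0.5905, -0.1431, 0.2827]
eef_rot: [0.691, 0.722, 0.001, 0.001]
ft_force: [0.4, 0.0, -0.3]
width: 0.0568
grip_force: 0.0
```

{"name": "move_arm", "arguments": {"steps": [{"dx": 0, "dy": -1.5, "dz": 0, "spin": 0}, {"dx": 0, "dy": -2, "dz": 0, "spin": 0}, {"dx": 0, "dy": -1.5, "dz": 0, "spin": 0}, {"dx": 0, "dy": -1, "dz": 0, "spin": 0}, {"dx": 0, "dy": 0, "dz": 0, "spin": 0}, {"dx": 0, "dy": 0, "dz": 0, "spin": 0}, {"dx": 0, "dy": 0, "dz": 0, "spin": 0}, {"dx": 0, "dy": 0, "dz": 0, "spin": 0}], "claw": 0}}

```text
time: 11.05
ee_pos: [0.5305, -0.1453, 0.2806]
eef_rot: [0.691, 0.723, -0.0, 0.0]
ft_force: [0.3, -0.6, 0.2]
width: 0.0036
grip_force: 0.0
```

```bash
python3 - <<'E'
from h import *
st()
t=snap('top','t4',1.6)
I=cv2.imread('pics/t4.png')
w=snap('wrist','w4',1.3);W=cv2.imread('pics/w4.png')[0:240]
o=np.zeros((590,640,3),np.uint8);o[:240]=W
o[240:590,:550]=cv2.resize(I[120:190,290:400],None,fx=5,fy=5,interpolation=cv2.INTER_CUBIC)
cv2.imwrite('pics/m4.png',o)
E
```

```text
t 11.05 p [ 0.5305 -0.1453  0.2806] yang 0.0444 F [ 0.35 -0.59  0.2 ] T [-0.12  0.07  0.01] w 0.003638173841105926 g 0.0 q [-0.32  0.3   0.59  1.84 -0.19  1.06  0.39]
```

View pics/m4.png

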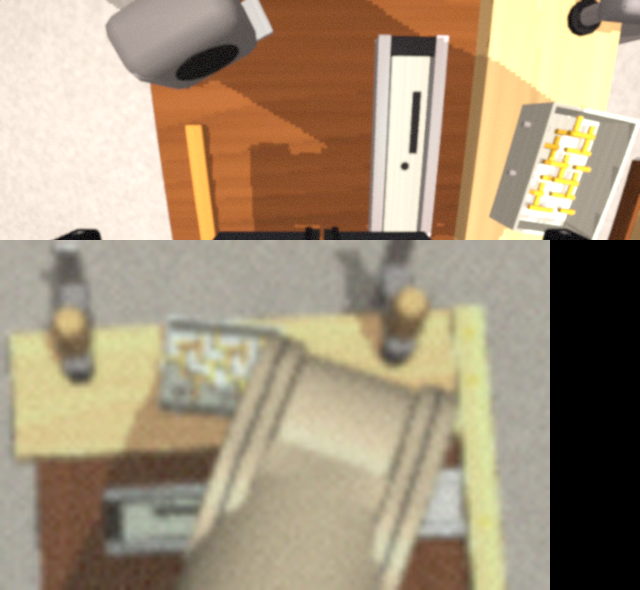

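The runner lies parallel to the spacer with its front end at the lip and about a 25 mm gap. I'll lower the closed fingers behind it and push.

{"name": "move_arm", "arguments": {"steps": [{"dx": 0.2, "dy": 0, "dz": 1.5, "spin": 0}, {"dx": 0, "dy": 0, "dz": 1.5, "spin": 0}, {"dx": 0, "dy": 0, "dz": 1.1, "spin": 0}, {"dx": 0, "dy": 0, "dz": 0.5, "spin": 0}, {"dx": 0, "dy": 0, "dz": 0, "spin": 0}, {"dx": 0, "dy": 0, "dz": 0, "spin": 0}]}}

```text
time: 11.75
ee_pos: [0.53, -0.1436, 0.2348]
eef_rot: [0.691, 0.722, 0.0, 0.0]
ft_force: [-0.2, -0.8, -0.2]
width: 0.0004
grip_force: 0.0
```

{"name": "move_arm", "arguments": {"steps": [{"dx": 0, "dy": 0.5, "dz": 0, "spin": 0}, {"dx": 0, "dy": 0.5, "dz": 0, "spin": 0}, {"dx": 0, "dy": 0.4, "dz": 0, "spin": 0}, {"dx": 0, "dy": 0.3, "dz": 0, "spin": 0}, {"dx": 0, "dy": 0.3, "dz": 0, "spin": 0}, {"dx": 0, "dy": 0.3, "dz": 0, "spin": 0}, {"dx": 0, "dy": 0.3, "dz": 0, "spin": 0}, {"dx": 0, "dy": 0, "dz": 0, "spin": 0}]}}

```text
time: 12.55
ee_pos: [0.5562, -0.1422, 0.2347]
eef_rot: [0.691, 0.723, 0.0, 0.0]
ft_force: [-0.1, 0.4, 0.1]
width: 0.0007
grip_force: 0.0
```

{"name": "move_arm", "arguments": {"steps": [{"dx": 0, "dy": 0.3, "dz": 0, "spin": 0}, {"dx": 0, "dy": 0.3, "dz": 0, "spin": 0}, {"dx": 0, "dy": 0.3, "dz": 0, "spin": 0}]}}

```text
time: 12.85
ee_pos: [0.5651, -0.1418, 0.2346]
eef_rot: [0.691, 0.723, -0.0, -0.0]
ft_force: [-1.6, -0.3, -0.8]
width: 0.0006
grip_force: 0.4
```

{"name": "move_arm", "arguments": {"steps": [{"dx": 0, "dy": 0.3, "dz": 0, "spin": 0}, {"dx": 0, "dy": 0.3, "dz": 0, "spin": 0}]}}

```text
time: 13.05
ee_pos: [0.5712, -0.1416, 0.2347]
eef_rot: [0.691, 0.723, 0.0, -0.0]
ft_force: [0.0, -0.1, 0.2]
width: 0.0008
grip_force: 0.4
```

{"name": "move_arm", "arguments": {"steps": [{"dx": 0, "dy": 0.2, "dz": 0, "spin": 0}, {"dx": 0, "dy": 0.2, "dz": 0, "spin": 0}, {"dx": 0, "dy": 0.2, "dz": 0, "spin": 0}]}}

```text
time: 13.35
ee_pos: [0.577, -0.1414, 0.2347]
eef_rot: [0.691, 0.722, 0.0, -0.0]
ft_force: [-1.3, 0.4, -0.7]
width: 0.0006
grip_force: 0.4
```

{"name": "move_arm", "arguments": {"steps": [{"dx": 0, "dy": 0.2, "dz": 0, "spin": 0}, {"dx": 0, "dy": 0.2, "dz": 0, "spin": 0}]}}

```text
time: 13.55
ee_pos: [0.5811, -0.1412, 0.2347]
eef_rot: [0.691, 0.722, 0.0, 0.0]
ft_force: [0.0, 0.2, -1.5]
width: 0.0007
grip_force: 0.4
```

{"name": "move_arm", "arguments": {"steps": [{"dx": 0, "dy": 0.1, "dz": 0, "spin": 0}, {"dx": 0, "dy": 0.1, "dz": 0, "spin": 0}]}}

```text
time: 13.75
ee_pos: [0.5829, -0.1412, 0.2347]
eef_rot: [0.691, 0.722, -0.0, -0.0]
ft_force: [-5.3, 0.6, 2.1]
width: 0.0004
grip_force: 2.6
```

{"name": "move_arm", "arguments": {"steps": [{"dx": 0, "dy": 0.05, "dz": 0, "spin": 0}, {"dx": 0, "dy": 0, "dz": 0, "spin": 0}, {"dx": 0, "dy": 0, "dz": 0, "spin": 0}]}}

```text
time: 14.05
ee_pos: [0.583, -0.1413, 0.2346]
eef_rot: [0.691, 0.722, -0.0, -0.0]
ft_force: [-4.3, -0.4, 1.5]
width: 0.0003
grip_force: 2.2
```

```bash
python3 - <<'E'
from h import *
st()
w=snap('wrist','w5',1.3);t=snap('top','t5',1.6);s=snap('side','s5',1.3)
st()
I=lambda n:cv2.imread(f'pics/{n}.png')
o=np.zeros((600,640,3),np.uint8)
o[:240]=I('w5')[0:240]
o[240:600]=cv2.resize(I('s5')[165:300,240:480],(640,360),interpolation=cv2.INTER_CUBIC)
cv2.imwrite('pics/m5.png',o)
E
```

```text
t 14.05 p [ 0.583  -0.1413  0.2346] yang 0.0437 F [-4.28 -0.41  1.5 ] T [-0.12  1.02  0.05] w 0.00030357461810197567 g 2.1964869889779948 q [-0.28  0.47  0.55  1.74 -0.28  1.01  0.42]
t 14.2 p [ 0.5831 -0.1412  0.2346] yang 0.0438 F [-4.79  0.07  2.17] T [-0.16  1.24  0.03] w 0.0006875781572218079 g 2.6454295485746115 q [-0.28  0.47  0.55  1.74 -0.28  1.01  0.42]
```

View pics/m5.png

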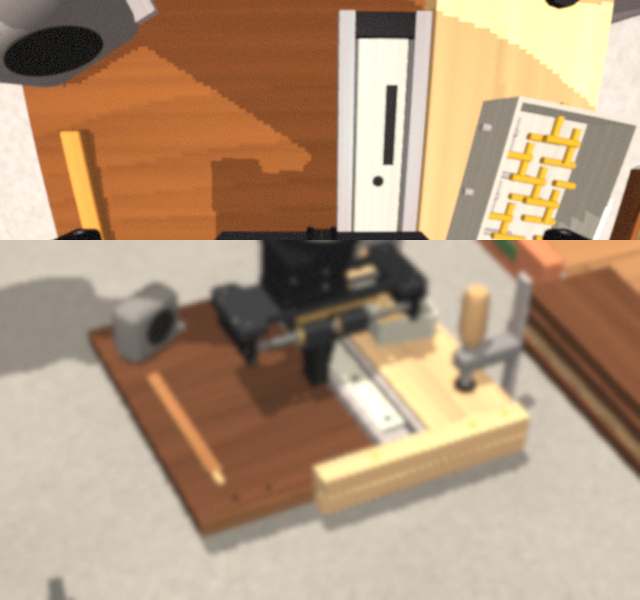

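```bash
python3 - <<'E'
from h import *
for n,cs in (('w4',(384,440,400,420)),('w5',(347,423,370,395))):
    w=pickle.load(open(n+'.pkl','rb'));I=cv2.cvtColor(w['img'],cv2.COLOR_RGB2GRAY).astype(int)
    for c in cs:
        col=I[2:60,c-1:c+2].mean(1);g=np.diff(col);k=np.argmax(abs(g));
        wts=abs(g[max(0,k-2):k+3]);row=2.5+(np.arange(max(0,k-2),max(0,k-2)+len(wts))*wts).sum()/wts.sum()
        print(n,c,row.round(2),g[k].round(0),px2w(w,[(c,row)],.0607).round(4)[0,:2])
w=pickle.load(open('w5.pkl','rb'))
I=cv2.cvtColor(w['img'],cv2.COLOR_RGB2GRAY).astype(int)
for r in (30,120,220): print(r,I[r,325:350],I[r,405:445])
E
```

```text
w4 384 34.22 29.0 [ 0.5659 -0.0175]
w4 440 34.47 38.0 [ 0.6022 -0.0154]
w4 400 55.31 50.0 [ 0.5775 -0.0296]
w4 420 55.62 61.0 [ 0.5906 -0.029 ]
w5 347 9.46 32.0 [ 0.5908 -0.0162]
w5 423 10.4 29.0 [ 0.628  -0.0145]
w5 370 37.83 64.0 [ 0.6029 -0.0284]
w5 395 37.91 54.0 [ 0.6154 -0.0278]
30 [ 74  69  69  73  72  68  73  70  68  70  75  75  80 105 137 160 168 169
 168 167 167 169 169 171 170] [ 37  32  37  38  33  39  38  37  40  67 113 144 160 162 162 162 163 164
 163 163 164 169 167 167 164 152 124 100 103 116 144 159 172 174 175 175
 174 174 174 172]
120 [ 72  74  75  73  72  73  75  71  73  72  76  84 101 133 162 172 172 172
 175 175 177 176 179 177 178] [102  94  95  99 115 146 163 173 172 172 174 174 173 175 174 174 171 171
 168 150 118 105 114 139 162 173 178 180 179 180 181 181 179 179 176 177
 176 176 174 173]
220 [ 69  72  72  71  68  69  71  71  73  69  73  95 127 159 169 169 171 171
 172 169 168 172 173 174 171] [169 170 171 170 170 169 168 171 170 170 159 139 118 111 135 159 174 183
 185 184 185 185 183 181 181 181 179 179 178 176 176 175 173 172 174 174
 175 176 177 175]
```

Comparing images, the runner moved about 25 mm parallel to the lip (0.042 rad) and kept its contact there. It now lies flush along the spacer, so I'll raise the push to about 12.5 N, less 1–4 N for friction.

{"name": "move_arm", "arguments": {"steps": [{"dx": 0, "dy": 0.1, "dz": 0, "spin": 0}, {"dx": 0, "dy": 0, "dz": 0, "spin": 0}, {"dx": 0, "dy": 0, "dz": 0, "spin": 0}, {"dx": 0, "dy": 0, "dz": 0, "spin": 0}]}}

```text
time: 14.6
ee_pos: [0.5835, -0.1413, 0.2343]
eef_rot: [0.692, 0.722, -0.001, -0.001]
ft_force: [-9.3, -0.5, 3.9]
width: 0.0006
grip_force: 4.6
```

{"name": "move_arm", "arguments": {"steps": [{"dx": 0, "dy": 0.06, "dz": 0, "spin": 0}, {"dx": 0, "dy": 0, "dz": 0, "spin": 0}, {"dx": 0, "dy": 0, "dz": 0, "spin": 0}, {"dx": 0, "dy": 0, "dz": 0, "spin": 0}, {"dx": 0, "dy": 0, "dz": 0, "spin": 0}, {"dx": 0, "dy": 0, "dz": 0, "spin": 0}]}}

```text
time: 15.2
ee_pos: [0.5837, -0.1414, 0.2342]
eef_rot: [0.692, 0.722, -0.001, -0.002]
ft_force: [-11.5, 0.2, 5.1]
width: 0.0005
grip_force: 5.8
```

```bash
python3 - <<'E'
from h import *
from bench import imaging
for i in range(5): imaging.camera('top'); st()
E
```

```text
t 15.25 p [ 0.5837 -0.1414  0.2342] yang 0.0434 F [-11.    -0.46   4.69] T [-0.08  2.6  -0.04] w 0.0007990710010115209 g 5.769693598849699 q [-0.28  0.47  0.55  1.73 -0.28  1.02  0.42]
t 15.3 p [ 0.5837 -0.1414  0.2342] yang 0.0434 F [-11.06   0.43   4.98] T [0.   2.62 0.05] w 0.0003841202650737703 g 5.769637757912278 q [-0.28  0.47  0.55  1.73 -0.28  1.02  0.42]
t 15.35 p [ 0.5837 -0.1414  0.2342] yang 0.0434 F [-1.143e+01 -1.000e-02  4.850e+00] T [-0.05  2.59  0.01] w 0.00013051377283935492 g 5.770816281437874 q [-0.28  0.47  0.55  1.73 -0.28  1.02  0.42]
t 15.4 p [ 0.5837 -0.1413  0.2342] yang 0.0435 F [-11.33   0.21   5.17] T [-0.09  2.66  0.06] w 0.00048538847542602186 g 5.770142023684457 q [-0.28  0.47  0.55  1.73 -0.28  1.02  0.42]
t 15.45 p [ 0.5837 -0.1414  0.2342] yang 0.0433 F [-11.69  -0.57   5.34] T [0.04 2.65 0.03] w 0.0002923991547811195 g 5.7700159249361604 q [-0.28  0.47  0.55  1.73 -0.28  1.02  0.42]
```

{"name": "move_arm", "arguments": {"steps": [{"dx": 0, "dy": 0.02, "dz": 0, "spin": 0}, {"dx": 0, "dy": 0, "dz": 0, "spin": 0}, {"dx": 0, "dy": 0, "dz": 0, "spin": 0}, {"dx": 0, "dy": 0, "dz": 0, "spin": 0}, {"dx": 0, "dy": 0, "dz": 0, "spin": 0}]}}

```text
time: 15.95
ee_pos: [0.5838, -0.1414, 0.2342]
eef_rot: [0.692, 0.722, -0.001, -0.002]
ft_force: [-12.9, 0.4, 5.1]
width: 0.0001
grip_force: 6.2
```

```bash
python3 -c "
from h import *
st()
from bench import job
print(job.close_job())"
```

```text
t 15.95 p [ 0.5838 -0.1414  0.2342] yang 0.0433 F [-12.95   0.37   5.13] T [-0.03  2.84  0.05] w 9.409038876992447e-05 g 6.2164020468480885 q [-0.28  0.47  0.55  1.73 -0.28  1.02  0.42]
the job is handed in; nothing more can be done
None
```

The short runner lies channel side up on the panel, front end against the lip and long edge flush along the spacer; I handed in at 15.95 s with the arm still pushing at about 12–13 N, which leaves an estimated 8–12 N on the spacer after friction.

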